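Hang the small mallet in its ring stand

ROBOT

A 6-joint arm with a two-finger parallel gripper is mounted at the origin on a cart in front of the work surface, level with it; the furniture and walls round the work are solid. World frame = base frame: x ahead of the robot, y to its left, z up, the work surface at z = 0. Lengths are in m, angles in degrees, forces in N, time in s.
With the tool pointing down it reaches from about 0.4 to 0.825 m from the base axis. Payload 7 kg.
Tool frame: the origin (TCP) lies midway between the tips of the shut fingers; the grasp point (between the pads) lies 19 mm behind it; z points along the fingers, y is the line along which they close (so a half turn about z gives the same grasp; the last joint's range is limited). The gripper opens to 88 mm and grips with 3 to 60 N. Pads are 19 mm wide; open, the fingers measure 130 mm over their backs; the gripper's body (78 mm by 193 mm) begins 47 mm behind the grasp point.
Start: joints at [-53.05, 20.546, 0.682, 0, -70.136, -16.507], TCP at [0.236, -0.632, 0.227] pointing down, gripper open.
Joint ranges: [-176.03, 176.03], [-82.01, 121.73], [-58.28, 71.71], [-173.87, 95.51], [-174.79, -0.11], [-173.66, 173.66]. Speed limits (degrees/s): [136.94, 136.94, 172.46, 180, 180, 180].

INTERFACE

Orientations are given as [roll, pitch, yaw] about the fixed x, y, z axes, in that order (R = Rz(yaw) Ry(pitch) Rx(roll)).
In Python, from plant import ctrl gives the robot as it stands. The module is installed in compiled form; this text tells all that it offers.
- The arm moves only by the tool send_rows, never from a script. Its argument "plan" is a list that holds one entry, the list of rows, each a list of 6 numbers: the shift along the tool's x, y, z in shares of 50 cm (1.0 is 50 cm), then the turn, a rotation vector about the tool's x, y, z in shares of 120 degrees (1.0 is 120 degrees). A call has 1 to 8 rows; each row is the pose to reach, as a shift and turn from the pose commanded when the call began, along the tool's axes at that moment; what a row does not reach only later rows make up. A row lasts 1/12 s, in which the tool goes at most 41.7 mm and 7.16 degrees, less where a joint would pass 70% of its speed; a pose out of reach is approached as far as the arm can. Shift and turn numbers lie between -1 and 1, and a call with a number outside is refused. A call with a gripper value outside its range is refused whole. "fingers" is the opening, from 0 (shut) to 1 (fully open), set as the call begins (left out, the last holds). The fingers move at their own pace and stop on an object; the grip force is fixed at half the most. Time passes only in rows, so rows that repeat a pose let the fingers close. It gives the time, the measured TCP pose, the force, the opening and the grip force at its end, in the units of the state.
- ctrl.get_obs(): the state, without advancing time (a new reading comes with each control period).
- ctrl.snapshot(name): name is "scene" or "side" or "wrist"; returns a dict with "img" (420x560x3 uint8, red, green, blue), "K" (3x3 intrinsics, pixels), "k1" (the pictures are not rectified: a ray, as slopes to the right and down, at radius r is drawn at 1 + k1 r^2 times it, then the intrinsics apply), "pose" (4x4, takes a point from camera to world coordinates). Camera axes: x right, y down, z forward; pixel columns grow to the right and rows downward; lengths in m; the calibration is good to about 2 mm. A picture is of the moment at which its call begins. There is no depth.
- ctrl.close_job(): hands the job in; it is judged then, once.
The state is a dict: "clock": time; "joint_pos": joint angles; "qvel": joint speeds; "tau": joint torques, N m; "tool_pos": TCP position; "orientation": TCP orientation; "force": force on the tool from outside, world axes, zero at the start; "moment": the same for the moment, N m; "opening": finger opening in m; "gripper_force": force on a finger pad.
Only numpy, scipy, OpenCV 4.12 (cv2) and the standard library are available. Lean on these libraries where they do the work, as an engineer would, in place of code of your own. Each camera call takes 0.05 s, during which the arm holds its last target. There are 200 camera calls.

TASK

Lift the small wooden mallet out of the bench block and lower it handle-first through the ring of the metal stand. Feel for the channel by turning the mallet gently until its head drops between the ring's two raised cheeks and lies fully home on the ring, then let go; press only lightly on the stand and leave the other things on the table where they are.

Things in the scene. Friction and masses are not known exactly. Their poses are not given: they have to be found in the camera images.
- mallet: Small wooden mallet, about 160 g, upright, head up. Head: pale block 64 (its x) x 24 (y) x 34 mm (z). Handle: round, 14 mm diameter, straight down 90 mm from the middle of the head's underside, its last 6 mm tapering to 7 mm. Origin: middle of the head's underside, top of the handle; z up along the handle's axis.
- mallet_top (a point): Middle of the top of the mallet's head, 34 mm above the mallet's origin; axes as the mallet's. Grip here from above on the flat sides (y = +-12 mm), fingertips at least 10 mm above the head's underside, to stay clear of the ring's cheeks.
- mallet_tip (a point): Middle of the lower end of the mallet's handle, 90 mm below the mallet's origin.
- block: Fixed wooden bench block 70 x 70 x 100 mm with an upright blind hole of 20 mm diameter in the middle of its top. The mallet's handle stands in it with the head's underside flat on the top. Origin: centre of its underside; z up, top at z = 100 mm.
- stand: Fixed metal ring stand: base plate 125 x 90 x 10 mm, a post 60 mm behind the ring (its +x side, top at z = 114 mm), an arm, and a ring of 68 mm outer diameter. Nothing of it is higher than z = 127 mm. Origin: on the table right under the ring's axis; z up.
- ring_mouth (a point): On the ring's axis, level with the tops of the cheeks, 127 mm above the table. In the ring sits a 55 mm swivel collar with an upright through bore of 18 mm (22 mm in its top 5 mm, a lead-in). Two straight raised cheeks, 40 mm long, 9 mm thick, 7 mm high, stand on either side of the bore; the channel between them is 29 mm wide. Across it, the head rests on the cheeks, 7 mm too high.
- ring_seat (a point): Point on the ring's axis on the channel's floor, 120 mm above the table; axes as the stand's. Home: the mallet's origin here, head along the channel. The collar is stiff (0.1 N m to turn) and its angle is NOT in the readings: the channel runs anywhere within +-0.75 rad of the stand's x axis. Within about 0.1 rad of the channel's direction the head drops in.
- spool: Wooden thread spool 26 x 26 x 29 mm; a bystander, leave alone. Origin: centre of its underside.
- marker: Marker pen lying down, 12 x 139 x 13 mm; a bystander, leave alone. Origin: centre of its underside.
- eraser: Eraser 24 x 58 x 14 mm; a bystander, leave alone. Origin: centre of its underside.
- snips: Red-handled pliers lying flat, 129 x 66 x 15 mm; a bystander, leave alone. Origin: centre of its underside.
- hole_punch: Green paper punch with a grey cap, 52 x 51 x 49 mm; a bystander, leave alone. Origin: centre of its underside.
- paint_bottle: White bottle, 54 mm wide, 136 mm high; a bystander, leave alone. Origin: centre of its underside.
Not all that is in view belongs to the job. Of the things shaped like the mallet, the wooden one is meant.

How it is judged:
By the outcome, as a careful person would: the job done as asked, in the order asked, and still so for the second after the job is handed in, with the robot touching nothing.
It also fails if it takes over 72 s, if anything falls off the work surface, if the arm or the gripper's body presses on something with over 40 N, if the wrist force passes 120 N, or if a joint passes its speed limit or range.

## Working session

There is one attempt and no reset: what is moved stays moved. The work goes in short steps, Python scripts to look and compute and a tool call to move; the robot and the scene stay as the last step left them, time stands still between calls to the robot, and variables do not carry over. Pictures are saved under pics/ and viewed, at most 10 in all, crops included, and the job is handed in when it is done.

Besides the shell and the picture viewer there is one more tool, called as name(argument=value, ...) on one line, values as JSON. send_rows: Moves the arm, as the interface text tells. Its arguments: {"type":"object","properties":{"plan":{"type":"array","items":{"type":"array","items":{"type":"array","items":{"type":"number"}}}},"fingers":{"type":"number"}},"required":["plan"]}

```bash
mkdir -p pics; cat > h.py <<'E'
import numpy as np, cv2
from plant import ctrl
def snap(n,f=None):
    s=ctrl.snapshot(n)
    if f: cv2.imwrite('pics/'+f,cv2.cvtColor(s['img'],cv2.COLOR_RGB2BGR))
    np.savez('/tmp/'+n+'.npz',**s)
    return s
def load(n): return dict(np.load('/tmp/'+n+'.npz'))
def ray(s,uv):
    d=cv2.undistortPoints(np.array([[uv]],float),s['K'],np.array([float(s['k1']),0,0,0.]))[0,0]
    P=s['pose']; v=P[:3,:3]@np.array([d[0],d[1],1]); return P[:3,3],v
def onz(s,uv,z):
    o,v=ray(s,uv); return o+v*(z-o[2])/v[2]
def tri(a,ua,b,ub):
    o1,v1=ray(a,ua);o2,v2=ray(b,ub);A=np.c_[v1,-v2];t=np.linalg.lstsq(A,o2-o1,rcond=None)[0]
    p,q=o1+t[0]*v1,o2+t[1]*v2; return (p+q)/2,np.linalg.norm(p-q)
def proj(s,p):
    P=np.linalg.inv(s['pose']);c=P[:3,:3]@np.asarray(p)+P[:3,3];x=c[:2]/c[2];x=x*(1+float(s['k1'])*(x@x))
    return s['K'][:2,:2]@x+s['K'][:2,2]
E
python3 - <<'E'
from h import *
np.set_printoptions(precision=3,suppress=True)
for n in ['scene','side','wrist']:
    s=snap(n,n+'0.png'); print(n,s['pose'],s['K'],s['k1'])
print(ctrl.get_obs())
E
```

```text
scene [[-0.488 -0.559  0.671 -0.023]
 [-0.873  0.326 -0.363  0.324]
 [-0.016 -0.763 -0.647  0.646]
 [ 0.     0.     0.     1.   ]] [[424.922   0.    277.597]
 [  0.    424.922 207.741]
 [  0.      0.      1.   ]] 0.031149803465955986
side [[ 0.971 -0.103  0.214  0.344]
 [-0.238 -0.375  0.896 -0.808]
 [-0.012 -0.921 -0.389  0.443]
 [ 0.     0.     0.     1.   ]] [[390.109   0.    281.002]
 [  0.    390.109 213.801]
 [  0.      0.      1.   ]] 0.013683715852561246
wrist [[-0.349  0.899  0.266  0.164]
 [ 0.937  0.334  0.1   -0.66 ]
 [ 0.001  0.284 -0.959  0.384]
 [ 0.     0.     0.     1.   ]] [[318.251   0.    276.2  ]
 [  0.    318.251 213.021]
 [  0.      0.      1.   ]] -0.07455642109934975
{'clock': 0.15, 'joint_pos': array([-53.05 ,  20.582,   0.645,  -0.015, -70.135, -16.506]), 'qvel': array([ 0.015, -0.132,  0.218,  0.011, -0.054,  0.066]), 'tau': array([  0.   , -58.328,  29.329,   7.001,   0.009,  -0.   ]), 'tool_pos': array([ 0.236, -0.632,  0.226]), 'orientation': array([ 179.928,   -0.006, -159.561]), 'force': array([ 0.199, -0.141,  0.469]), 'moment': array([ 0.053, -0.081,  0.004]), 'gripper_force': 0.0, 'opening': 0.08760899378798057}
```

View pics/scene0.png

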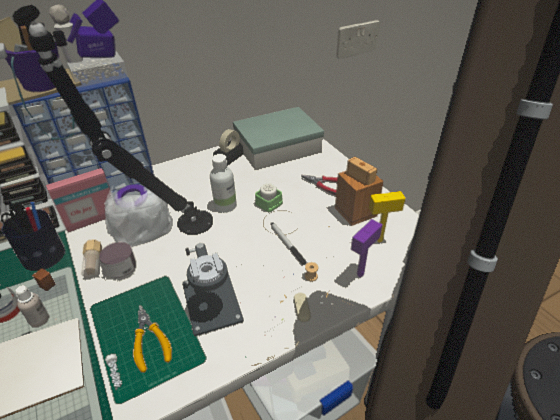

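View pics/side0.png

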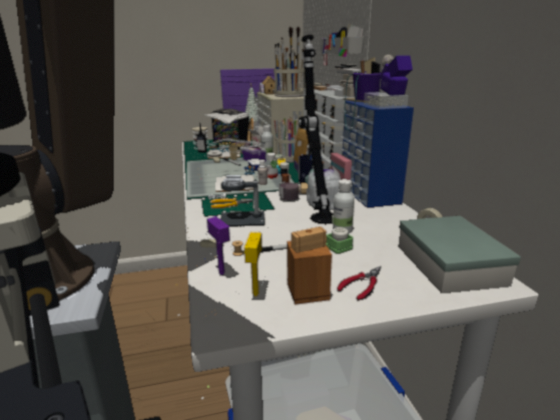

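The scene view shows three mallet-like things: the wooden one in the block (scene 362,168; side 309,240), a purple one (367,236) and a yellow one (388,203). I choose the wooden one. The ring stand is at about (205,265), with the lamp base near it at (195,220). Next is one close crop of both.

```bash
python3 - <<'E'
from h import *
a=load('scene')['img'];b=load('side')['img']
f=lambda i,x,y,w,h,W,H:cv2.resize(i[y:y+h,x:x+w],(W,H),interpolation=cv2.INTER_CUBIC)
im=np.vstack([np.hstack([f(a,325,150,70,75,400,300)[:, :],f(a,170,235,80,60,400,300)]),np.hstack([f(b,280,220,60,85,400,300),f(b,200,180,80,60,400,300)])])
cv2.imwrite('pics/crop1.png',im[...,::-1])
E
```

```text
(no output)
```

View pics/crop1.png

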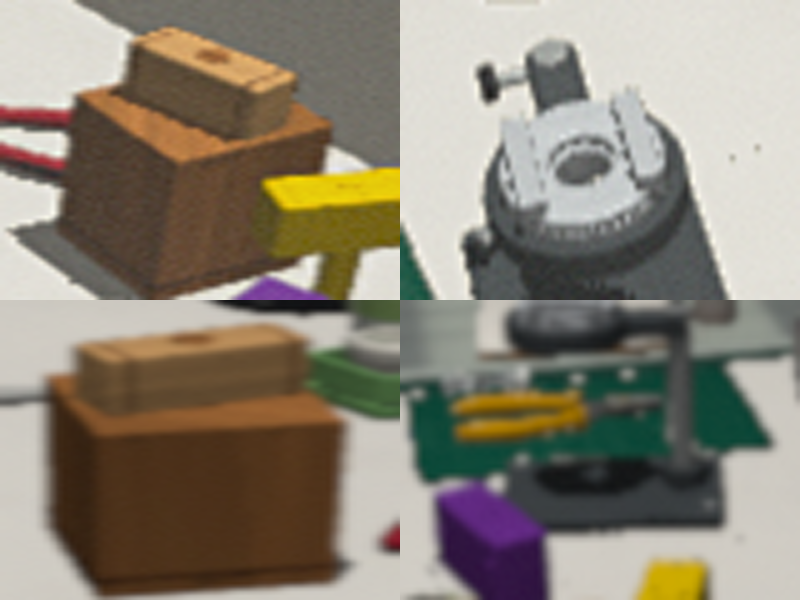

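```bash
python3 - <<'E'
from h import *
np.set_printoptions(precision=4,suppress=True)
s=load('scene');b=load('side')
print('tri hd',tri(s,(362.3,163.75),b,(310,230.8)))
q=[onz(s,u,.134) for u in [(348.3,160),(353.5,157),(377,168.75),(368.75,174.25)]]
print('quad',np.array(q),np.mean(q,0)); 
for i in range(4):
    d=q[(i+1)%4]-q[i];print(np.linalg.norm(d),np.degrees(np.arctan2(d[1],d[0])))
# block top corners scene crop
c=lambda x,y:(325+x/5.714,150+y/4)
bt=[onz(s,c(*u),.1) for u in [(75,97),(183,163),(330,125)]];print('block',np.array(bt),(bt[0]+bt[2])/2, [np.linalg.norm(bt[1]-bt[i]) for i in(0,2)])
k=lambda x,y:(170+(x-400)/5,235+y/5)
print('hole',onz(s,k(583,162),.12))
L=[onz(s,k(*u),.127) for u in [(504,120),(515,205),(527,120),(545,205),(613,98),(635,185),(637,90),(662,168)]]
print(np.array(L))
for i in range(0,8,2):
    d=L[i]-L[i+1];print(np.linalg.norm(d),np.degrees(np.arctan2(d[1],d[0])))
print('post top',onz(s,k(553,50),.114))
# stand base edges on table / lamp / obstacles
for n,u in dict(post=(204,247),basebl=(190,333),basebr=(242,318),basetr=(222,262),bottle=(222,207),lampbase=(195,220),punch=(268,205),yel=(383,240),pur=(361,275)).items(): print(n,onz(s,u,0))
print('yel top',onz(s,(388,200),.11),'pur top',onz(s,(367,232),.11))
print('lamp tri elbow',tri(s,(103,150),b,(318,150)), tri(s,(185,208),b,(320,205)))
E
```

```text
tri hd (array([ 0.5455, -0.1889,  0.1336]), np.float64(0.0024571679687290468))
quad [[ 0.5696 -0.171   0.134 ]
 [ 0.5733 -0.1874  0.134 ]
 [ 0.5133 -0.2026  0.134 ]
 [ 0.5066 -0.1758  0.134 ]] [ 0.5407 -0.1842  0.134 ]
0.01683393767983399 -77.54725299215447
0.06181489708548481 -165.8388928412099
0.027609393181015483 104.11752072718654
0.06322208389375025 4.340937351878346
block [[ 0.5755 -0.1519  0.1   ]
 [ 0.5079 -0.1516  0.1   ]
 [ 0.5067 -0.2184  0.1   ]] [ 0.5411 -0.1852  0.1   ] [np.float64(0.06753908632535906), np.float64(0.066860438462005)]
hole [0.4491 0.2037 0.12  ]
[[0.4733 0.221  0.127 ]
 [0.4367 0.2309 0.127 ]
 [0.4695 0.2144 0.127 ]
 [0.4319 0.2226 0.127 ]
 [0.4644 0.1858 0.127 ]
 [0.4252 0.1945 0.127 ]
 [0.4638 0.1774 0.127 ]
 [0.4275 0.184  0.127 ]]
0.03792336837615305 -15.029617016974388
0.0384656776043067 -12.254574654417056
0.04012502039969698 -12.40618812675194
0.036851431282061864 -10.357156220020265
post top [0.5088 0.1918 0.114 ]
post [0.6135 0.1594 0.    ]
basebl [0.4291 0.2584 0.    ]
basebr [0.4116 0.1663 0.    ]
basetr [0.5546 0.1434 0.    ]
bottle [0.7158 0.0734 0.    ]
lampbase [0.7045 0.1452 0.    ]
punch [ 0.6674 -0.0241  0.    ]
yel [ 0.44   -0.1818  0.    ]
pur [ 0.3854 -0.0808  0.    ]
yel top [ 0.4436 -0.1772  0.11  ] pur top [ 0.3916 -0.0842  0.11  ]
lamp tri elbow (array([0.733 , 0.2816, 0.187 ]), np.float64(0.051777029734345566)) (array([0.6941, 0.1626, 0.0422]), np.float64(0.014780856419117418))
```

Measured: mallet head at about (0.542, -0.186), top at z 0.134, which agrees with the given height. Ring axis at (0.449, 0.204), radius 0.49 m, with the channel at about -12.5° in world. Now I'll work out the hover move.

```bash
cat >> h.py <<'E'
from scipy.spatial.transform import Rotation as Ro
def go(p,yaw):
    "shift (cm) and turn (deg) in tool axes to a tool-down pose"
    o=ctrl.get_obs(); R=Ro.from_euler('xyz',o['orientation'],degrees=True)
    T=Ro.from_euler('xyz',[180,0,yaw],degrees=True)
    sh=R.inv().apply(np.array(p)-o['tool_pos'])*100; tr=(R.inv()*T).as_rotvec(degrees=True)
    print('shift',sh.round(2),'turn',tr.round(2)); return sh,tr
E
python3 -c "
from h import *
go((.542,-.186,.23),-172)"
```

```text
shift [-44.29  31.11  -0.38] turn [ 7.000e-02 -1.000e-02  1.244e+01]
```

The rows are not in the units I measure in: shifts go in shares of 50 cm and turns go in shares of 120 degrees. I convert before sending: -44.3 cm / 50 = -0.886, 31.1 cm / 50 = 0.622, 12.4 degrees / 120 = 0.1033.

send_rows(plan=[[[-0.886, 0.622, -0.008, 0, 0, 0.1033], [-0.886, 0.622, -0.008, 0, 0, 0.1033], [-0.886, 0.622, -0.008, 0, 0, 0.1033], [-0.886, 0.622, -0.008, 0, 0, 0.1033], [-0.886, 0.622, -0.008, 0, 0, 0.1033], [-0.886, 0.622, -0.008, 0, 0, 0.1033], [-0.886, 0.622, -0.008, 0, 0, 0.1033], [-0.886, 0.622, -0.008, 0, 0, 0.1033]]], fingers=1)

```text
clock: 0.82
tool_pos: [0.4245, -0.3566, 0.2291]
orientation: [180.0, 0.0, -172.0]
force: [1.9, -0.8, -0.3]
opening: 0.0874
gripper_force: 0.0
```

```bash
python3 -c "
from h import *
print(ctrl.get_obs()['tool_pos']);go((.542,-.186,.23),-172)"
```

```text
[ 0.42453997 -0.35663077  0.22905699]
shift [-14.02  15.25  -0.09] turn [0.   0.01 0.04]
```

To row units: 15.2 cm / 50 = 0.304, -14 cm / 50 = -0.28.

send_rows(plan=[[[-0.28, 0.304, 0, 0, 0, 0], [-0.28, 0.304, 0, 0, 0, 0], [-0.28, 0.304, 0, 0, 0, 0], [-0.28, 0.304, 0, 0, 0, 0], [-0.28, 0.304, 0, 0, 0, 0], [-0.28, 0.304, 0, 0, 0, 0], [-0.28, 0.304, 0, 0, 0, 0], [-0.28, 0.304, 0, 0, 0, 0]]])

```text
clock: 1.48
tool_pos: [0.541, -0.1882, 0.2287]
orientation: [180.0, -0.0, -171.9]
force: [-0.1, 0.3, 0.3]
opening: 0.0876
gripper_force: 0.0
```

```bash
python3 -c "
from h import *
np.set_printoptions(precision=4,suppress=True)
s=snap('wrist','w1.png');o=ctrl.get_obs();print(o['tool_pos'],o['orientation'],proj(s,[.542,-.186,.134]))
go((.542,-.186,.23),-172)"
```

```text
[ 0.5408 -0.1888  0.2288] [ 179.9953   -0.0371 -171.9665] [279.3293 216.764 ]
shift [-0.16  0.26 -0.12] turn [ 0.   -0.04  0.03]
```

View pics/w1.png

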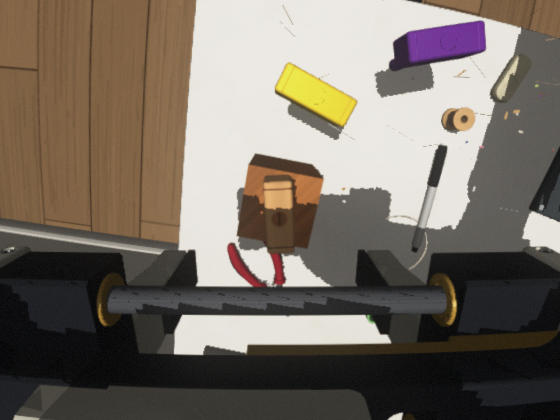

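The wrist view shows the head at about (279,213), corners near (264,177), (293,176) and (295,250), with the top dot at (280,218). It stands on the block, with the yellow and purple decoys clear of it. I'll measure the head's long edges for the yaw.

```bash
python3 - <<'E'
from h import *
np.set_printoptions(precision=4,suppress=True)
s=load('wrist');im=s['img'].astype(float)
r=im[...,1]/(im[...,0]+1)
m=((cv2.GaussianBlur(r,(0,0),.7)>.0)).astype(np.uint8)
roi=r[165:260,240:325]
t,_=cv2.threshold((roi*255).clip(0,255).astype(np.uint8),0,255,cv2.THRESH_OTSU);print('otsu',t/255)
for y in range(178,250,9): print(y,(r[y,254:308:3]*100).astype(int),im[y,254:308:6,0].astype(int))
E
```

```text
otsu 0.8235294117647058
178 [64 65 63 65 78 78 78 75 78 78 75 77 77 64 63 63 63 64] [164 168  93  95  96  91  80 189 193]
187 [64 65 63 72 77 77 76 76 77 76 75 75 71 69 63 63 62 63] [165 170 228 223 215 207 167 129 185]
196 [69 63 64 68 77 79 77 76 76 76 76 76 76 67 62 63 62 63] [ 87 180 226 225 216 217 207 155 185]
205 [70 67 69 71 77 77 77 77 76 76 76 76 76 68 66 67 65 67] [ 80  74 218 224 215 215 212  79  74]
214 [69 71 66 67 75 73 75 67 66 70 68 73 75 67 67 63 64 65] [75 85 87 87 55 74 89 73 70]
223 [70 70 66 68 72 77 71 65 67 67 68 75 74 71 63 64 65 64] [77 77 84 84 61 74 89 72 75]
232 [70 67 68 68 76 75 73 74 73 76 73 72 75 72 65 64 66 68] [78 75 76 92 91 85 89 71 68]
241 [96 95 93 68 69 75 74 75 76 75 75 75 74 75 65 68 68 64] [99 98 74 94 89 87 88 66 63]
```

```bash
python3 - <<'E'
from h import *
np.set_printoptions(precision=4,suppress=True)
s=load('wrist');im=cv2.GaussianBlur(s['img'].astype(float),(0,0),1)
r=im[...,1]/(im[...,0]+1)
L,R=[],[]
for y in range(180,240):
    a=r[y,256:278];b=r[y,282:304]
    i=[k for k in range(21) if a[k]<.71<=a[k+1]]; j=[k for k in range(21) if b[k]>=.71>b[k+1]]
    if i:L.append((256+i[-1]+(.71-a[i[-1]])/(a[i[-1]+1]-a[i[-1]]),y))
    if j:R.append((282+j[0]+(b[j[0]]-.71)/(b[j[0]]-b[j[0]+1]),y))
for P in (L,R):
    P=np.array(P);W=np.array([onz(s,p,.134) for p in P])
    v=cv2.fitLine(W[:,:2].astype(np.float32),cv2.DIST_HUBER,0,1e-4,1e-4).ravel()
    print(len(P),v,np.degrees(np.arctan2(v[1],v[0])), 'y at x=.542',v[3]+(.542-v[2])*v[1]/v[0])
col=r[165:270,274:286].mean(1);print((col*100).astype(int))
print(onz(s,(280,218),.134),onz(s,(279,176),.134),onz(s,(280,250),.134))
E
```

```text
60 [ 0.9871  0.16    0.5445 -0.1985] 9.205753 y at x=.542 -0.19892004
60 [ 0.9837  0.18    0.5334 -0.1759] 10.372029 y at x=.542 -0.17437238
[75 74 74 72 69 66 65 64 65 66 70 74 76 76 76 75 75 75 76 76 76 76 75 73
 72 74 76 76 76 76 76 76 76 76 76 76 76 76 76 76 76 76 75 75 74 74 73 71
 69 68 67 67 67 67 67 67 67 67 67 68 70 72 73 74 74 74 74 74 74 74 75 75
 75 75 75 75 75 75 75 75 74 74 74 75 75 75 75 74 71 67 63 61 60 59 58 57
 56 55 54 54 54 54 54 55 56]
[ 0.543  -0.1853  0.134 ] [ 0.5082 -0.1912  0.134 ] [ 0.5715 -0.1811  0.134 ]
```

Head centre is (0.542, -0.1866) at yaw 9.8°. The measured width is 24.2 mm against 24, and the length 63 mm against 64. Both agree, so I descend to TCP z 0.113.

```bash
python3 -c "
from h import *
go((.542,-.1866,.113),-170.2)"
```

```text
shift [-0.16  0.2  11.58] turn [ 0.01 -0.04 -1.77]
```

To row units: 11.6 cm / 50 = 0.232, 11 cm / 50 = 0.22, -1.8 degrees / 120 = -0.015.

send_rows(plan=[[[-0.003, 0.004, 0.04, 0, 0, -0.015], [-0.003, 0.004, 0.1, 0, 0, -0.015], [-0.003, 0.004, 0.15, 0, 0, -0.015], [-0.003, 0.004, 0.19, 0, 0, -0.015], [-0.003, 0.004, 0.22, 0, 0, -0.015], [-0.003, 0.004, 0.232, 0, 0, -0.015], [-0.003, 0.004, 0.232, 0, 0, -0.015], [-0.003, 0.004, 0.232, 0, 0, -0.015]]])

```text
clock: 2.2
tool_pos: [0.5424, -0.1872, 0.1136]
orientation: [-180.0, 0.0, -170.2]
force: [0.4, 0.1, 1.1]
opening: 0.088
gripper_force: 0.0
```

send_rows(plan=[[[0, 0, 0, 0, 0, 0], [0, 0, 0, 0, 0, 0], [0, 0, 0, 0, 0, 0], [0, 0, 0, 0, 0, 0], [0, 0, 0, 0, 0, 0], [0, 0, 0, 0, 0, 0], [0, 0, 0, 0, 0, 0], [0, 0, 0, 0, 0, 0]]], fingers=0)

```text
clock: 2.87
tool_pos: [0.5425, -0.1862, 0.113]
orientation: [180.0, -0.0, -170.1]
force: [0.4, -1.4, -0.3]
opening: 0.0395
gripper_force: 0.0
```

send_rows(plan=[[[0, 0, 0, 0, 0, 0], [0, 0, 0, 0, 0, 0], [0, 0, 0, 0, 0, 0], [0, 0, 0, 0, 0, 0], [0, 0, 0, 0, 0, 0], [0, 0, 0, 0, 0, 0], [0, 0, 0, 0, 0, 0], [0, 0, 0, 0, 0, 0]]])

```text
clock: 3.53
tool_pos: [0.5425, -0.1863, 0.113]
orientation: [180.0, -0.0, -170.2]
force: [0.9, 0.4, -0.6]
opening: 0.0238
gripper_force: 29.9
```

To row units: -15.5 cm / 50 = -0.31, -14.5 cm / 50 = -0.29.

send_rows(plan=[[[0, 0, -0.01, 0, 0, 0], [0, 0, -0.03, 0, 0, 0], [0, 0, -0.07, 0, 0, 0], [0, 0, -0.12, 0, 0, 0], [0, 0, -0.18, 0, 0, 0], [0, 0, -0.24, 0, 0, 0], [0, 0, -0.29, 0, 0, 0], [0, 0, -0.31, 0, 0, 0]]])

```text
clock: 4.2
tool_pos: [0.5438, -0.1868, 0.2733]
orientation: [-179.9, 0.3, -170.1]
force: [0.2, -0.7, -0.0]
opening: 0.024
gripper_force: 29.9
```

```bash
python3 -c "
from h import *
np.set_printoptions(precision=4,suppress=True)
s=snap('scene','s2.png');b=snap('side','b2.png')
o=ctrl.get_obs();print(o['tool_pos'],o['opening'],o['force'])
im=np.hstack([cv2.resize(x['img'][y:y+150,c:c+100],(400,600)) for x,y,c in((s,30,290),(b,130,260))]);cv2.imwrite('pics/lift.png',im[...,::-1])
go((.449,.204,.268),-192.5)"
```

```text
[ 0.5434 -0.1864  0.2709] 0.02415877721011851 [ 0.0325 -0.6291 -2.3356]
shift [ 2.63 40.08  0.23] turn [-0.01  0.28 22.35]
```

View pics/lift.png

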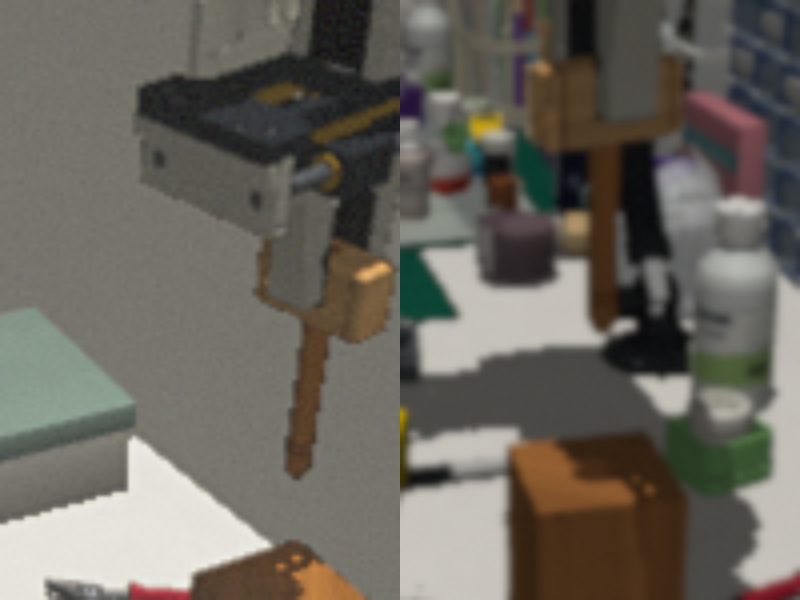

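The mallet is out of the block, hanging straight, with its tip at scene (364,148) and side (310.5,212). I'll check the tip, then move most of the way and look down at the ring with the wrist camera.

```bash
python3 -c "
from h import *
np.set_printoptions(precision=4,suppress=True)
print(tri(load('scene'),(364.25,148),load('side'),(310.5,212)))
go((.46,.10,.268),-192.5)"
```

```text
(array([ 0.5461, -0.1893,  0.1716]), np.float64(0.0013948056405272042))
shift [ 3.32 29.65  0.24] turn [-0.01  0.28 22.35]
```

To row units: 29.6 cm / 50 = 0.592, 3.5 cm / 50 = 0.07, 22.4 degrees / 120 = 0.1867.

send_rows(plan=[[[0.07, 0.592, 0.004, 0, 0, 0.1867], [0.07, 0.592, 0.004, 0, 0, 0.1867], [0.07, 0.592, 0.004, 0, 0, 0.1867], [0.07, 0.592, 0.004, 0, 0, 0.1867], [0.07, 0.592, 0.004, 0, 0, 0.1867], [0.07, 0.592, 0.004, 0, 0, 0.1867], [0.07, 0.592, 0.004, 0, 0, 0.1867], [0.07, 0.592, 0.004, 0, 0, 0.1867]]])

```text
clock: 4.97
tool_pos: [0.4553, 0.1021, 0.2647]
orientation: [-180.0, -0.1, 167.5]
force: [0.1, -0.0, -1.2]
opening: 0.0236
gripper_force: 29.9
```

send_rows(plan=[[[0, 0, 0, 0, 0, 0], [0, 0, 0, 0, 0, 0], [0, 0, 0, 0, 0, 0]]])

```text
clock: 5.22
tool_pos: [0.4569, 0.099, 0.2651]
orientation: [-179.9, -0.1, 167.5]
force: [1.0, -0.4, -0.9]
opening: 0.0236
gripper_force: 29.9
```

```bash
python3 -c "
from h import *
np.set_printoptions(precision=4,suppress=True)
s=snap('wrist','w2.png')
o=ctrl.get_obs();print(o['tool_pos'],o['orientation'],o['joint_pos'],proj(s,[.449,.204,.12]))
go((.449,.204,.268),-192.5)"
```

```text
[0.4572 0.0987 0.2653] [-179.9406   -0.0608  167.4176] [  36.3844   -0.8633  -20.6599   -0.0073  -70.2882 -138.9643] [381.4787 169.7129]
shift [ 3.09 10.1  -0.28] turn [-0.06 -0.06 -0.08]
```

View pics/w2.png

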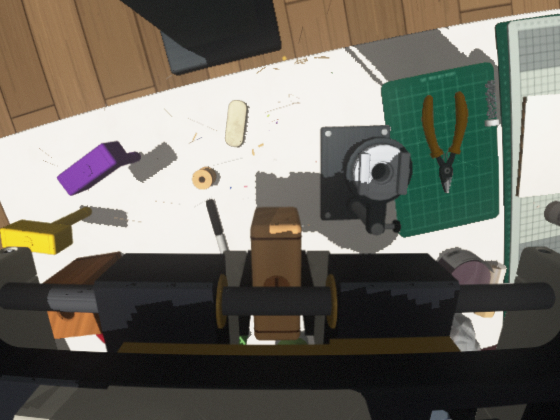

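The wrist view shows the ring at about (378,172), with its bore at (381,172) and the cheeks left and right of it. The channel runs nearly vertical in the image. I'll take an enlarged crop.

```bash
python3 -c "
from h import *
s=load('wrist')
i=cv2.resize(s['img'][130:214,334:422],None,fx=7,fy=7,interpolation=cv2.INTER_CUBIC)
cv2.imwrite('pics/ring.png',np.clip(i.astype(float)*1.3,0,255).astype(np.uint8)[...,::-1])"
```

```text
(no output)
```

View pics/ring.png

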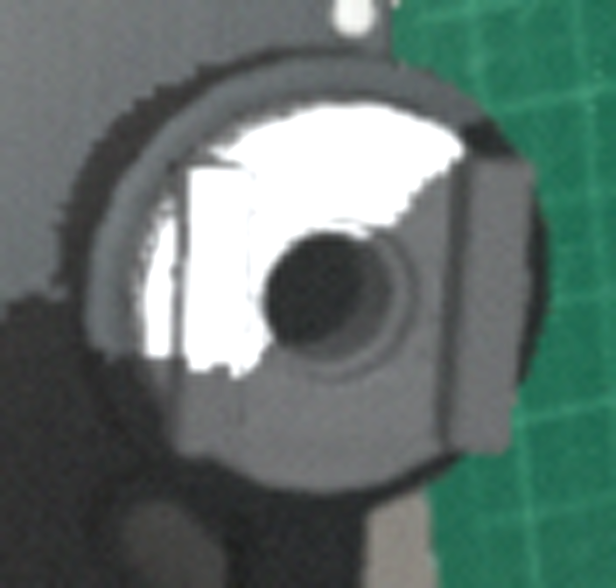

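```bash
python3 - <<'E'
from h import *
np.set_printoptions(precision=4,suppress=True)
s=load('wrist');k=lambda x,y:(334+x/7-.43,130+y/7-.43)
print('hole',onz(s,k(340,300),.12))
for a,b in [((535,162),(510,452)),((471,160),(452,452)),((188,168),(180,455)),((253,168),(243,440))]:
    p,q=onz(s,k(*a),.127),onz(s,k(*b),.127);d=q-p;print(p,q,np.linalg.norm(d),np.degrees(np.arctan2(d[1],d[0])))
L=[onz(s,k(*u),.127)[:2] for u in [(188,168),(535,162),(510,452),(180,455)]];print(np.mean(L,0))
t=load('scene');print('scene hole',onz(t,(206.6,267.4),.12))
E
```

```text
hole [0.4518 0.2043 0.12  ]
[0.4372 0.2306 0.127 ] [0.4762 0.2229 0.127 ] 0.03968727687317515 -11.202293252625353
[0.4352 0.2221 0.127 ] [0.4744 0.2149 0.127 ] 0.039896496518360504 -10.385290119433062
[0.4283 0.1846 0.127 ] [0.4667 0.1777 0.127 ] 0.03903011019519825 -10.118778982799533
[0.4301 0.1931 0.127 ] [0.4665 0.1866 0.127 ] 0.036964999079441445 -10.20253153263399
[0.4521 0.204 ]
scene hole [0.4491 0.2037 0.12  ]
```

Channel direction is about -10.5° (cheek length 39.7 mm against 40), and the ring axis is at (0.451, 0.204). I'll move over it at tool yaw 169.4.

```bash
python3 -c "
from h import *
go((.451,.204,.265),169.4)"
```

```text
shift [ 2.9  10.15  0.02] turn [-0.06 -0.06 -1.98]
```

To row units: 10.1 cm / 50 = 0.202, 2.9 cm / 50 = 0.058, -2 degrees / 120 = -0.0167.

send_rows(plan=[[[0.02, 0.068, 0, 0, 0, -0.0167], [0.04, 0.136, 0, 0, 0, -0.0167], [0.052, 0.18, 0, 0, 0, -0.0167], [0.058, 0.202, 0, 0, 0, -0.0167], [0.058, 0.202, 0, 0, 0, -0.0167], [0.058, 0.202, 0, 0, 0, -0.0167], [0.058, 0.202, 0, 0, 0, -0.0167], [0.058, 0.202, 0, 0, 0, -0.0167]]])

```text
clock: 5.93
tool_pos: [0.4512, 0.203, 0.266]
orientation: [-180.0, -0.0, 169.4]
force: [0.5, -0.2, -1.4]
opening: 0.0236
gripper_force: 29.9
```

```bash
python3 -c "
from h import *
np.set_printoptions(precision=4,suppress=True)
s=snap('scene');b=snap('side');w=snap('wrist')
o=ctrl.get_obs();print(o['tool_pos'],o['orientation'],o['joint_pos'],o['force'])
p=o['tool_pos']-[0,0,.103]
for x in (s,b):print(proj(x,p),proj(x,[.451,.204,.12]))
i=[cv2.resize(x['img'][y:y+100,c:c+66],(396,600),interpolation=cv2.INTER_CUBIC) for x,y,c in((s,190,175),(b,130,220))];cv2.imwrite('pics/hov.png',np.hstack(i)[...,::-1])
go((.451,.204,.265),169.4)"
```

```text
[0.4512 0.2035 0.2662] [179.9902   0.008  169.3803] [  47.0758    1.8645  -17.7841    0.0016  -70.3389 -147.6961] [ 0.7909 -0.544  -1.5568]
[202.8572 248.1875] [205.9736 266.7198]
[231.1376 164.0317] [232.0386 179.4825]
shift [0.03 0.05 0.12] turn [ 0.01  0.01 -0.02]
```

View pics/hov.png

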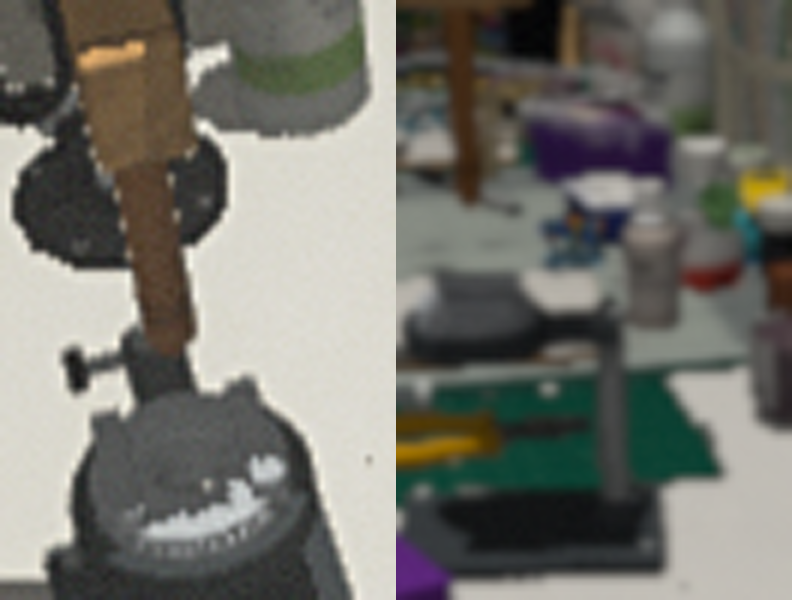

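The tip is at scene (203.7,248.3), predicted (202.9,248.2), and at side (232,164), predicted (231.1,164). It lines up with the ring to about 1 mm. Lowering gently.

send_rows(plan=[[[0, 0, 0.03, 0, 0, 0], [0, 0, 0.06, 0, 0, 0], [0, 0, 0.072, 0, 0, 0], [0, 0, 0.08, 0, 0, 0], [0, 0, 0.088, 0, 0, 0], [0, 0, 0.096, 0, 0, 0], [0, 0, 0.104, 0, 0, 0], [0, 0, 0.108, 0, 0, 0]]])

```text
clock: 6.75
tool_pos: [0.4511, 0.2043, 0.2118]
orientation: [180.0, 0.0, 169.4]
force: [1.0, 0.1, -0.8]
opening: 0.0239
gripper_force: 29.9
```

To row units: 5.4 cm / 50 = 0.108, 4.8 cm / 50 = 0.096.

send_rows(plan=[[[0, 0, 0.014, 0, 0, 0], [0, 0, 0.028, 0, 0, 0], [0, 0, 0.042, 0, 0, 0], [0, 0, 0.056, 0, 0, 0], [0, 0, 0.07, 0, 0, 0], [0, 0, 0.084, 0, 0, 0], [0, 0, 0.096, 0, 0, 0], [0, 0, 0.108, 0, 0, 0]]])

```text
clock: 7.42
tool_pos: [0.451, 0.2042, 0.1573]
orientation: [-180.0, -0.0, 169.4]
force: [0.2, 0.6, -0.9]
opening: 0.0239
gripper_force: 29.9
```

To row units: 1.6 cm / 50 = 0.032, 1.4 cm / 50 = 0.028.

send_rows(plan=[[[0, 0, 0.006, 0, 0, 0], [0, 0, 0.012, 0, 0, 0], [0, 0, 0.018, 0, 0, 0], [0, 0, 0.024, 0, 0, 0], [0, 0, 0.028, 0, 0, 0], [0, 0, 0.032, 0, 0, 0]]])

```text
clock: 7.92
tool_pos: [0.4511, 0.2043, 0.1419]
orientation: [180.0, 0.0, 169.4]
force: [-0.8, -0.2, -1.1]
opening: 0.0239
gripper_force: 29.9
```

Just above the cheek tops now, in steps of 1.5 mm.

To row units: 0.4 cm / 50 = 0.008, 0.3 cm / 50 = 0.006.

send_rows(plan=[[[0, 0, 0.002, 0, 0, 0], [0, 0, 0.004, 0, 0, 0], [0, 0, 0.006, 0, 0, 0], [0, 0, 0.008, 0, 0, 0], [0, 0, 0.008, 0, 0, 0]]])

```text
clock: 8.33
tool_pos: [0.451, 0.2042, 0.1379]
orientation: [-180.0, -0.0, 169.4]
force: [0.7, -0.1, -1.2]
opening: 0.0234
gripper_force: 29.9
```

To row units: 0.3 cm / 50 = 0.006, 0.25 cm / 50 = 0.005.

send_rows(plan=[[[0, 0, 0.001, 0, 0, 0], [0, 0, 0.002, 0, 0, 0], [0, 0, 0.003, 0, 0, 0], [0, 0, 0.004, 0, 0, 0], [0, 0, 0.005, 0, 0, 0], [0, 0, 0.006, 0, 0, 0]]])

```text
clock: 8.83
tool_pos: [0.451, 0.2043, 0.135]
orientation: [-180.0, -0.0, 169.4]
force: [-0.2, 0.4, -0.8]
opening: 0.0237
gripper_force: 29.9
```

It's in the channel: 5 mm below cheek level with no force. I'll finish the last 2 mm gently.

send_rows(plan=[[[0, 0, 0.001, 0, 0, 0], [0, 0, 0.002, 0, 0, 0], [0, 0, 0.003, 0, 0, 0], [0, 0, 0.004, 0, 0, 0]]])

```text
clock: 9.17
tool_pos: [0.451, 0.2043, 0.133]
orientation: [180.0, -0.0, 169.4]
force: [-0.6, 0.2, -2.9]
opening: 0.0235
gripper_force: 29.9
```

To row units: 0.1 cm / 50 = 0.002, 0.06 cm / 50 = 0.0012.

send_rows(plan=[[[0, 0, 0.0006, 0, 0, 0], [0, 0, 0.0012, 0, 0, 0], [0, 0, 0.002, 0, 0, 0], [0, 0, 0.002, 0, 0, 0]]])

```text
clock: 9.5
tool_pos: [0.4511, 0.2043, 0.1329]
orientation: [180.0, 0.0, 169.5]
force: [-5.2, -1.4, 7.8]
opening: 0.0236
gripper_force: 29.9
```

Contact at the expected home height: TCP 0.133 means the underside is at 0.120, with about 8 N up. I'll ease off, let go and back out.

To row units: -0.07 cm / 50 = -0.0014.

send_rows(plan=[[[0, 0, -0.0014, 0, 0, 0], [0, 0, -0.0014, 0, 0, 0], [0, 0, -0.0014, 0, 0, 0]]])

```text
clock: 9.75
tool_pos: [0.4511, 0.2044, 0.1329]
orientation: [180.0, 0.0, 169.4]
force: [-1.5, 0.3, 2.4]
opening: 0.024
gripper_force: 29.9
```

send_rows(plan=[[[0, 0, 0, 0, 0, 0], [0, 0, 0, 0, 0, 0], [0, 0, 0, 0, 0, 0], [0, 0, 0, 0, 0, 0], [0, 0, 0, 0, 0, 0], [0, 0, 0, 0, 0, 0], [0, 0, 0, 0, 0, 0], [0, 0, 0, 0, 0, 0]]], fingers=0.7)

```text
clock: 10.42
tool_pos: [0.4511, 0.2043, 0.1327]
orientation: [-180.0, -0.0, 169.4]
force: [-0.3, -0.2, 0.4]
opening: 0.061
gripper_force: 0.0
```

To row units: -13 cm / 50 = -0.26, -11 cm / 50 = -0.22.

send_rows(plan=[[[0, 0, -0.01, 0, 0, 0], [0, 0, -0.03, 0, 0, 0], [0, 0, -0.06, 0, 0, 0], [0, 0, -0.1, 0, 0, 0], [0, 0, -0.16, 0, 0, 0], [0, 0, -0.22, 0, 0, 0], [0, 0, -0.26, 0, 0, 0], [0, 0, -0.26, 0, 0, 0]]])

```text
clock: 11.08
tool_pos: [0.4531, 0.2054, 0.2687]
orientation: [179.6, 0.3, 169.5]
force: [0.3, 0.6, 0.6]
opening: 0.0613
gripper_force: 0.0
```

```bash
python3 -c "
from h import *
s=snap('scene');w=snap('wrist');b=snap('side')
print(ctrl.get_obs()['tool_pos'],proj(w,[.451,.204,.154]))
print([proj(b,[.451,.204,z]) for z in(.12,.127,.154)])
i=[cv2.resize(x['img'][y:y+h,c:c+v],(W,600),interpolation=cv2.INTER_CUBIC) for x,y,c,h,v,W in((s,220,165,90,80,266),(b,150,200,50,66,266),(w,130,200,140,140,266))];cv2.imwrite('pics/end.png',np.clip(np.hstack(i)*1.4,0,255)[...,::-1])"
```

```text
[0.45080481 0.20420497 0.26312145] [274.80379344 207.82424942]
[array([232.03863893, 179.48254817]), array([231.87968901, 177.00300103]), array([231.25823923, 167.31640759])][ WARN:0@4.602] global loadsave.cpp:1063 imwrite_ Unsupported depth image for selected encoder is fallbacked to CV_8U.
```

View pics/end.png

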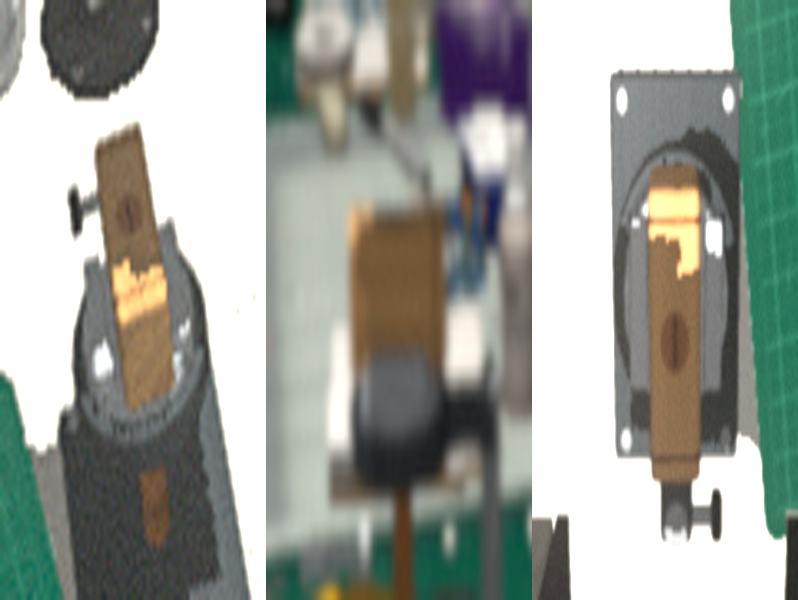

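All three views show the head lying in the channel between the cheeks. Its top edge in the side view is at row 167.7, against 167.3 predicted for fully home, and the gripper is clear.

```bash
python3 -c "
from h import *
print(ctrl.close_job())"
```

```text
the job is handed in; nothing more can be done
None
```

The wooden mallet now lies fully home in the ring's channel and has been let go; I lined it up with the channel by camera, so it dropped straight in without a turning search, and the job was handed in at about 11 s with roughly 8 N the most I read on the stand.

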